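# Flip open the lighted vanity mirror and switch on its light

## Task

Get the vanity mirror ready for use: with a fingertip under the lip of its closed lid, gently push the lid up and over past upright, so that it leans back open by its own weight, then press the light button inside all the way down and let it go. Only touch and push: do not pinch or lift anything, leave the mirror box standing where it is and do not disturb the other things on the counter.

Things in the scene. Friction and masses are not known exactly. Their poses are not given: they have to be found in the camera images.
- mirror: White vanity mirror box, loose on the counter, 0.8 to 1.2 kg. Base 130 (x) x 180 (y) mm, 6 mm rim walls 47 mm high round a deck at 26 mm with two powder pans and a button; with its lid shut 58 mm high. Origin: centre of the underside. z up, x from the front (lip) to the hinge. It stands across the robot: lip on the robot's right (-y), hinge on its left, turned up to 0.5 rad either way.
- lid (a joint): Angle of the lid: 0 closed (flat), 1.57 upright, 1.92 leaning back against its stop. The hinge runs free (friction only about 0.005 N m): below 1.57 the lid falls shut, beyond it falls back onto the stop and stays. Lid: white plastic plate 155 x 180 x 10 mm, 0.09 to 0.18 kg, mirror on its inner face; it reaches from the hinge line over the base and overhangs the base's front by 25 mm.
- lid_hinge (a point): Middle of the lid's hinge line (axis along the mirror's y), 65 mm behind the mirror's origin along its x and 48 mm above the counter.
- lid_lip (a point): Middle of the lower front edge of the lid (the overhanging lip), 155 mm from the hinge line; moves with the lid. Closed, it is 48 mm above the counter, 90 mm before the mirror's origin, with free space under it for 25 mm in to the base's front wall.
- button_top (a point): Centre of the top face of the light button, a round grey cap 26 mm across, 40 mm above the counter when released, at x -28, y 0 mm in the mirror's frame; covered by the closed lid. It is pressed straight down.
- button (a joint): Travel of the light button: 0 released, 0.005 m fully down; the spring takes about 1.2 N to start and 4.2 N fully down, and pushes it up again.
- tumbler: White ceramic tumbler, 74 mm wide, 95 mm high, standing; origin at the centre of its underside. Bystander: near one side or the hinge side of the mirror, in a place swapped with the jar and the lotion bottle.
- jar: Squat glass cream jar, 62 mm wide, 52 mm high; origin at the centre of its underside. Bystander.
- lotion: Slim brown lotion bottle, 52 mm wide, 150 mm high; origin at the centre of its underside. Bystander.
- toothbrush: Pink toothbrush lying on the counter before the lip side of the mirror, about 195 mm long (93 behind, 103 before its origin along its x), 17 mm high. Bystander.
- hairbrush: Wooden hairbrush lying bristles down beyond the hinge side of the mirror, about 220 mm long along its x, 62 mm wide, 31 mm high; origin on the counter under its middle. Bystander.
- soap: Bar of soap 85 x 55 x 26 mm lying beyond the hinge side of the mirror; origin at the centre of its underside. Bystander.
There are look-alikes about, which are no part of the job. Several things have the shape of the mirror; the one meant has the colours described above.

How it is judged:
By the outcome, as a careful person would: the job done as asked, in the order asked, and still so for the second after the job is handed in, with the robot touching nothing.
It also fails if it takes over 48 s, if anything falls off the work surface, if the arm or the gripper's body presses on something with over 40 N, if the wrist force passes 120 N, or if a joint passes its speed limit or range.

## Robot

A 6-joint arm with a two-finger parallel gripper is mounted at the origin on the work surface. World frame = base frame: x ahead of the robot, y to its left, z up, the work surface at z = 0. Lengths are in m, angles in rad, forces in N, time in s.
With the tool pointing down it reaches from about 0.275 to 0.85 m from the base axis. Payload 5.2 kg.
Tool frame: the origin (TCP) lies at the very end of the fingers, on their centre line; the grasp point (between the pads) lies 19 mm behind it (grip_point_offset is the x of the grasp point in the tool frame, in m); x points along the fingers, y is the direction in which the jaws open and shut, and the axes are right-handed (so a half turn about x gives the same grasp; the last joint's range is limited). The gripper opens to 85 mm and grips with 20 to 120 N. Pads are 22 mm wide; open, the fingers measure 114 mm over their backs; the gripper's body (76 mm by 85 mm) begins 54 mm behind the grasp point. The pads swing forward as they close: fully open they stand 13 mm farther back than shut.
Start: joints at [1.137, 0.259, 1.535, -0, 1.348, -0.203], TCP at [0.126, 0.535, 0.231] pointing down, gripper open.
Joint ranges: [-3.14, 3.14], [-0.91, 2.08], [0.19, 2.58], [-1.22, 4.36], [0.22, 2.71], [-3.12, 3.12]. Speed limits (rad/s): [2.57, 2.57, 3.14, 3.14, 3.14, 3.14].

## Interface

Orientations are given as a 3x3 rotation matrix whose columns are the frame's x, y, z axes.
In Python, from station import * gives the robot as it stands.
- The arm moves only by the tool play_rows, never from a script. Its argument "deltas" is a list of rows, each an object with "offset": the shift along the world's x, y, z in cm, a list of three; "angular": the turn, a rotation vector about the world's x, y, z in degrees, a list of three. A call has 1 to 5 rows; each row shifts and turns the commanded pose from where the row before left it; what a row does not reach is not made up. A row lasts 1/8 s, in which the tool goes at most 62.5 mm and 10.7 degrees, less where a joint would pass 70% of its speed; a pose out of reach is approached as far as the arm can. A call is refused whole if a number of a shift passes 6.25 or a number of a turn 10.7, either way. A call with a gripper value outside its range is refused whole. "jaw" is the opening, from 0 (shut) to 1 (fully open), set as the call begins (left out, the last holds). The fingers move at their own pace and stop on an object; "squeeze" is the grip in N (left out, the last holds). Time passes only in rows, so rows that do not move let the fingers close. It gives the time, the measured TCP pose, the force and the opening at its end, in the units of the state.
- observe(): the state, without advancing time (a new reading comes with each control period).
- grab_frame(name): name is "scene" or "side" or "wrist"; returns (picture, depth): 480x640x3 uint8, red, green, blue; 480x640 float32, m along the optical axis (not along the pixel's ray), 0 where there is no reading.
- calibration(name): a dict with "intrinsics" (3x3 intrinsics, pixels), "k1" (the pictures are not rectified: a ray, as slopes to the right and down, at radius r is drawn at 1 + k1 r^2 times it, then the intrinsics apply), "origin" and "attitude" of the camera in the world; the wrist camera has in their place "hand_eye" (4x4, takes a point from camera to tool coordinates, whose origin is the TCP and whose axes are the tool frame's). Camera axes: x right, y up, looking along -z (the intrinsics and any distortion apply to the point x, -y, -z); pixel columns grow to the right and rows downward; lengths in m; the calibration is good to about 2 mm. A picture is of the moment at which its call begins: read the wrist's pose just before it. calibration takes no time and is no camera call.
- sign_off(): hands the job in, once; it reports no verdict.
The state is a dict: "time": time; "joint_pos": joint angles; "joint_velocities": joint speeds; "joint_torque": joint torques, N m; "position": TCP position; "eef_rot": TCP orientation; "ft_force": force on the tool from outside, world axes, zero at the start; "moment": the same for the moment, N m; "finger_gap": opening from 0.0 (shut) to 1.0 (fully open).
Only numpy, scipy, OpenCV 4.12 (cv2) and the standard library are available. Lean on these libraries where they do the work, as an engineer would, in place of code of your own. Each camera call takes 0.05 s, during which the arm holds its last target. There are 200 camera calls.

## Working session

There is one attempt and no reset: what is moved stays moved. The work goes in short steps, Python scripts to look and compute and a tool call to move; the robot and the scene stay as the last step left them, time stands still between calls to the robot, and variables do not carry over. Pictures are saved under pics/ and viewed, and the job is handed in when it is done.

Besides the shell and the picture viewer there is one more tool, called after "Request:" in YAML: its name, and indented under it one key for each argument. play_rows: Moves the arm, as the interface text tells. Its arguments: {"type":"object","properties":{"deltas":{"type":"array","items":{"type":"object","properties":{"offset":{"type":"array","items":{"type":"number"}},"angular":{"type":"array","items":{"type":"number"}}}}},"jaw":{"type":"number"},"squeeze":{"type":"number"}},"required":["deltas"]}

```bash
mkdir -p pics
cat > h.py <<'E'
from station import *
import numpy as np, cv2
def shot(cam,name):
    s=observe(); im,d=grab_frame(cam)
    cv2.imwrite(f'pics/{name}.png',im[:,:,::-1]); np.savez(f'pics/{name}.npz',d=d,p=s['position'],R=s['eef_rot'])
    return im,d
def world(cam,name,uv,dd=None):
    c=calibration(cam); z=np.load(f'pics/{name}.npz'); K=np.array(c['intrinsics'])
    out=[]
    for u,v in uv:
        d=z['d'][int(round(v)),int(round(u))]
        n=np.array([(u-K[0,2])/K[0,0],(v-K[1,2])/K[1,1]]); p=n.copy()
        for _ in range(20): p=n/(1+c['k1']*(p@p))
        P=np.array([p[0]*d,-p[1]*d,-d])
        if cam=='wrist':
            H=np.array(c['hand_eye']); P=H[:3,:3]@P+H[:3,3]; P=np.array(z['R'])@P+np.array(z['p'])
        else: P=np.array(c['attitude'])@P+np.array(c['origin'])
        out.append(P)
    return np.array(out)
E
python3 - <<'E'
from h import *
shot('scene','s0');shot('side','d0');shot('wrist','w0')
o=observe();print(o['position'],np.round(o['eef_rot'],3),o['time'],calibration('wrist'))
E
```

```text
[0.12562485 0.53503976 0.23065983] [[-0.001  0.229  0.973]
 [-0.001  0.973 -0.229]
 [-1.    -0.001 -0.   ]] 0.15 {'intrinsics': array([[336.82390747,   0.        , 328.05968036],
       [  0.        , 336.82390747, 239.98650192],
       [  0.        ,   0.        ,   1.        ]]), 'k1': -0.051719296233564804, 'hand_eye': array([[-7.12716112e-06,  3.23212132e-01, -9.46326539e-01,
        -1.42719982e-01],
       [ 9.99999323e-01,  1.10325729e-03,  3.69279492e-04,
         9.71937520e-04],
       [ 1.16339726e-03, -9.46325896e-01, -3.23211921e-01,
        -8.36988646e-02],
       [ 0.00000000e+00,  0.00000000e+00,  0.00000000e+00,
         1.00000000e+00]])}
```

View pics/s0.png

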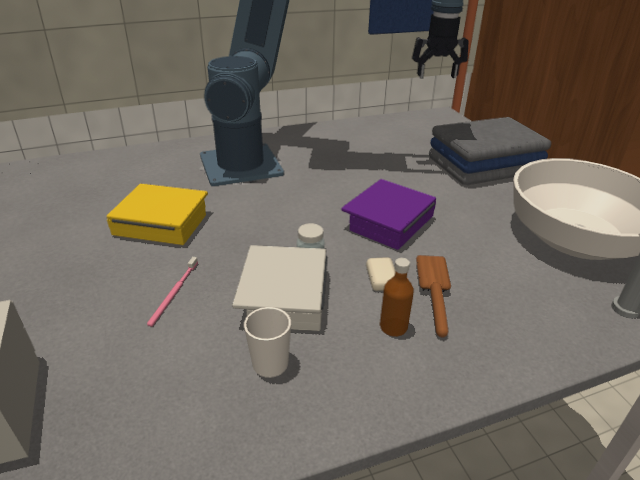

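View pics/d0.png

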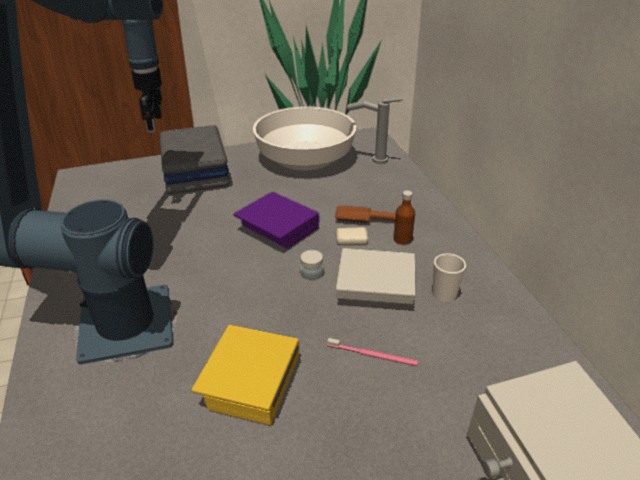

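View pics/w0.png

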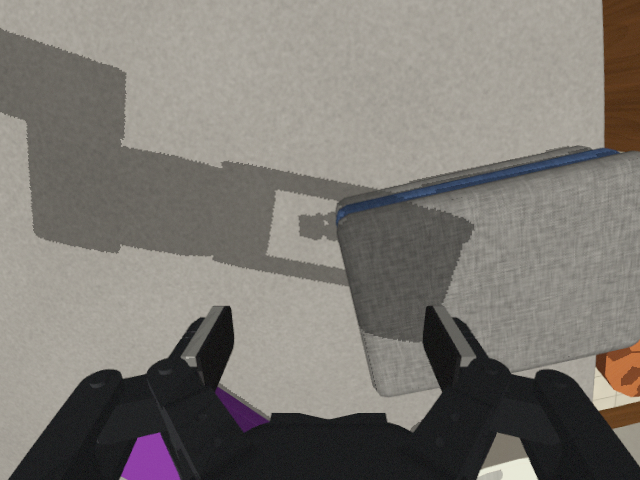

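Scene view: white mirror at about (283,280) with its lip to the left, jar at (311,237), tumbler (268,343), lotion (397,300), toothbrush (173,290), soap (381,273). The yellow and purple boxes are decoys.

Run:
```python
import cv2
a=cv2.imread('pics/s0.png')[210:390,130:460]; b=cv2.imread('pics/d0.png')[180:380,300:480]
cv2.imwrite('pics/s0c.png',cv2.resize(a,None,fx=2.4,fy=2.4,interpolation=2)); cv2.imwrite('pics/d0c.png',cv2.resize(b,None,fx=3,fy=3,interpolation=2))
```

```text
(no output)
```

View pics/s0c.png

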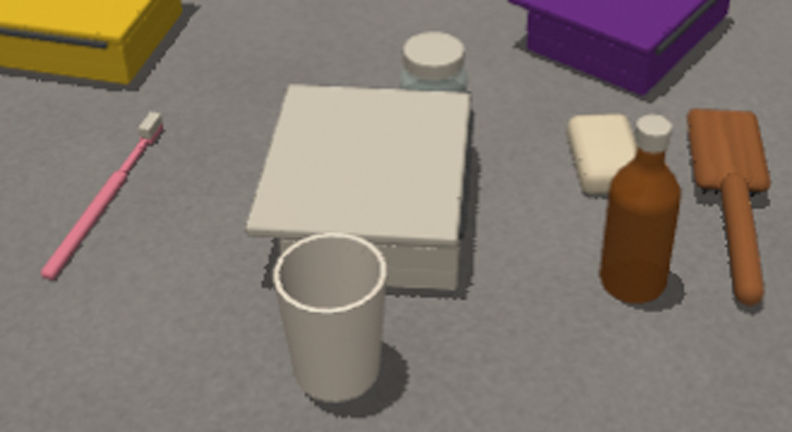

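View pics/d0c.png

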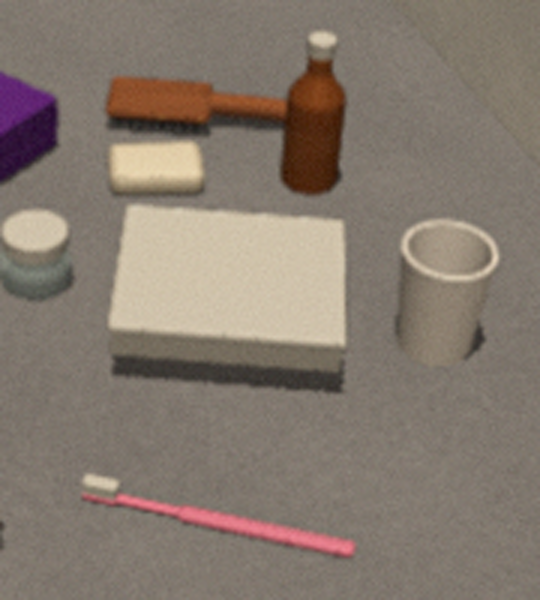

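Run:
```python
from h import *
s=lambda L:[(130+u/2.4,210+v/2.4) for u,v in L]
d=lambda L:[(300+u/3,180+v/3) for u,v in L]
print(np.round(world('scene','s0',s([(293,91),(466,98),(454,237),(255,230),(360,165)])),3))
print(np.round(world('side','d0',d([(130,210),(342,224),(342,338),(114,326),(230,270)])),3))
print('brush',np.round(world('side','d0',d([(100,485),(348,548),(220,522)])),3))
print('tumbler rim/bottle cap/jar/soap/hair',np.round(world('side','d0',d([(449,273),(440,355),(322,45),(36,230),(155,155),(160,90)])),3))
print('tumbler',np.round(world('scene','s0',s([(330,308),(335,390),(433,50),(655,130)])),3))
```

```text
[[ 0.488 -0.074  0.056]
 [ 0.548  0.059  0.059]
 [ 0.699 -0.005  0.055]
 [ 0.648 -0.14   0.057]
 [ 0.604 -0.048  0.06 ]]
[[ 0.538  0.054  0.058]
 [ 0.7   -0.012  0.057]
 [ 0.643 -0.14   0.056]
 [ 0.483 -0.08   0.057]
 [ 0.589 -0.045  0.06 ]]
brush [[ 0.436 -0.199  0.019]
 [ 0.585 -0.294  0.009]
 [ 0.509 -0.246  0.008]]
tumbler rim/bottle cap/jar/soap/hair [[ 0.761 -0.086  0.049]
 [ 0.733 -0.137  0.013]
 [ 0.728  0.115  0.15 ]
 [ 0.458  0.051  0.056]
 [ 0.596  0.158  0.033]
 [ 0.637  0.266  0.027]]
tumbler [[ 0.714 -0.102  0.03 ]
 [ 0.771 -0.115  0.013]
 [ 0.463  0.059  0.052]
 [ 0.739  0.124  0.151]]
```

Request:
play_rows:
  deltas:
    - {"offset": [4, -4, 0], "angular": [0, 0, -10]}
    - {"offset": [4, -4, 0], "angular": [0, 0, -10]}
    - {"offset": [4, -4, 0], "angular": [0, 0, -10]}
    - {"offset": [4, -4, 0], "angular": [0, 0, -10]}
    - {"offset": [4, -4, 0], "angular": [0, 0, -10]}
  jaw: 0

```text
time: 0.78
position: [0.3267, 0.334, 0.2312]
eef_rot: [[0.0, 0.895, 0.446], [0.0, 0.446, -0.895], [-1.0, 0.0, -0.0]]
ft_force: [1.2, 1.4, -0.2]
finger_gap: -0.0
```

Request:
play_rows:
  deltas:
    - {"offset": [3, -5, 0], "angular": [0, 0, -10]}
    - {"offset": [3, -5, 0], "angular": [0, 0, -10]}
    - {"offset": [3, -5, 0], "angular": [0, 0, -10]}
    - {"offset": [3, -5, 0], "angular": [0, 0, -10]}
    - {"offset": [3, -5, 0], "angular": [0, 0, -9.3]}

```text
time: 1.4
position: [0.4764, 0.0837, 0.2313]
eef_rot: [[0.0, 0.922, -0.388], [0.0, -0.388, -0.922], [-1.0, -0.0, -0.0]]
ft_force: [1.6, 0.7, 0.2]
finger_gap: 0.003
```

Request:
play_rows:
  deltas:
    - {"offset": [1, -5.3, 0], "angular": [9.24, -3.83, 0]}
    - {"offset": [1, -5.3, 0], "angular": [9.24, -3.83, 0]}
    - {"offset": [1, -5.3, 0], "angular": [9.24, -3.83, 0]}
    - {"offset": [1, -5.3, 0], "angular": [9.24, -3.83, 0]}
    - {"offset": [1, -5.3, 0], "angular": [9.24, -3.83, 0]}

```text
time: 2.02
position: [0.5247, -0.177, 0.2317]
eef_rot: [[0.29, 0.924, -0.249], [0.701, -0.382, -0.603], [-0.652, 0.0, -0.758]]
ft_force: [1.5, 0.4, 0.9]
finger_gap: -0.001
```

Run:
```python
from h import *
shot('side','d1');shot('wrist','w1')
o=observe();print(o['position'],np.round(o['eef_rot'],3),o['time'],np.round(o['joint_pos'],2),o['ft_force'],o['finger_gap'])
```

```text
[ 0.52372349 -0.18233597  0.22280309] [[ 0.288  0.921 -0.263]
 [ 0.704 -0.39  -0.594]
 [-0.649 -0.014 -0.76 ]] 2.125 [-0.98  0.47  1.57  0.69  1.66 -0.72] [-0.01751303  0.96080246 -0.594682  ] -0.0013782804597619748
```

View pics/d1.png

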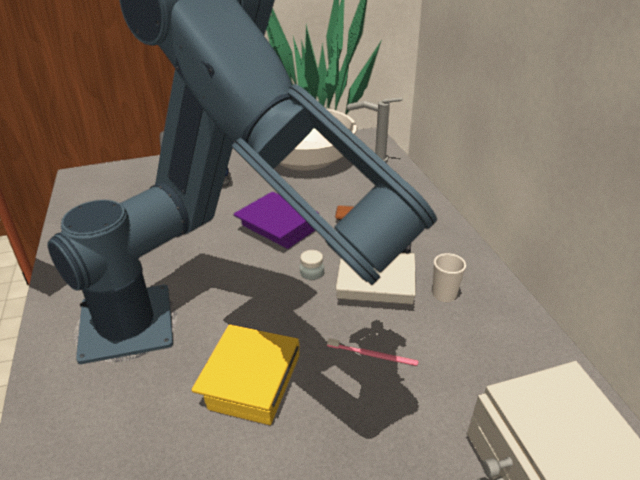

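View pics/w1.png

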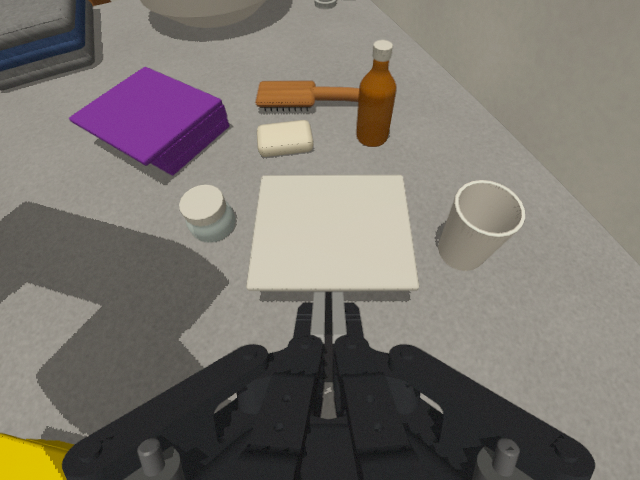

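Wrist view: the lid fills (250..416, 177..288), fingers shut centred on its lip near (328,292); tumbler at the right, jar at the left, both clear. I'll refine the lid pose from this.

Run:
```python
from h import *
o=observe();print(o['position'],o['time'])
shot('wrist','w2')
im=cv2.imread('pics/w2.png')[160:320,200:460]; cv2.imwrite('pics/w2c.png',cv2.resize(im,None,fx=3,fy=3,interpolation=2))
```

```text
[ 0.52372349 -0.18233597  0.22280309] 2.125
```

View pics/w2c.png

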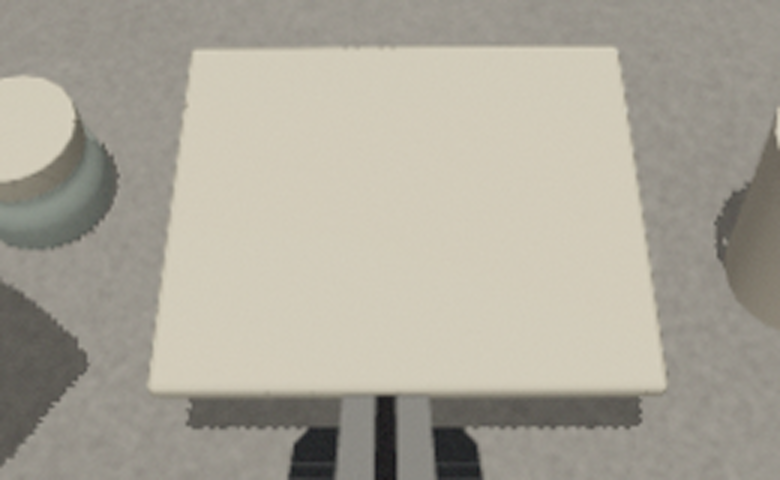

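Run:
```python
from h import *
C=world('wrist','w2',[(200+u/3,160+v/3) for u,v in [(195,52),(613,50),(661,385),(154,386)]])
print(np.round(C,4))
h=(C[0]+C[1])/2;l=(C[2]+C[3])/2;e=(h-l)[:2];print(np.linalg.norm(e),np.linalg.norm(C[0]-C[1]))
e1=e/np.linalg.norm(e);f=(C[0]-C[1]+C[3]-C[2])[:2];f/=np.linalg.norm(f)
print(e1,f)
ex=e1+np.array([f[1],-f[0]]);ex/=np.linalg.norm(ex)
c=C.mean(0)[:2];O=c+.0125*ex;print('ex',ex,'O',O,'lip',O-.09*ex,'hinge',O+.065*ex,'btn',O-.028*ex)
o=observe();p=o['position'];r=p[:2]-O;print('tcp in mirror',r@ex,r@np.array([-ex[1],ex[0]]),p)
print(np.round(o['eef_rot'],3))
```

```text
[[ 0.5377  0.0595  0.0586]
 [ 0.6978 -0.0089  0.0579]
 [ 0.6389 -0.1456  0.0571]
 [ 0.4796 -0.0774  0.0578]]
0.14878516440205442 0.17405571814659457
[0.39315393 0.91947267] [-0.9194483   0.39321091]
ex [0.39318242 0.91946048] O [ 0.59339977 -0.03163238] lip [ 0.55801335 -0.11438383] hinge [0.61895662 0.02813255] btn [ 0.58239066 -0.05737728]
tcp in mirror -0.16272787242714992 0.006199674837708731 [ 0.52371767 -0.17881663  0.22546985]
[[ 0.286  0.922 -0.26 ]
 [ 0.703 -0.387 -0.597]
 [-0.652 -0.012 -0.758]]
```

Request:
play_rows:
  deltas:
    - {"offset": [0.5, 0.9, -3.5], "angular": [0, 0, 0]}
    - {"offset": [0.5, 0.9, -3.5], "angular": [0, 0, 0]}
    - {"offset": [0.5, 0.9, -3.5], "angular": [0, 0, 0]}
    - {"offset": [0.5, 0.9, -3.5], "angular": [0, 0, 0]}
    - {"offset": [0.5, 0.9, -3.5], "angular": [0, 0, 0]}

```text
time: 2.8
position: [0.5501, -0.1276, 0.0562]
eef_rot: [[0.285, 0.926, -0.249], [0.698, -0.378, -0.608], [-0.657, -0.001, -0.754]]
ft_force: [0.5, -0.9, 0.6]
finger_gap: -0.0
```

Request:
play_rows:
  deltas:
    - {"offset": [0, 0, -2], "angular": [0, 0, 0]}
    - {"offset": [0, 0, 0], "angular": [0, 0, 0]}

```text
time: 3.05
position: [0.5494, -0.1282, 0.0358]
eef_rot: [[0.284, 0.925, -0.251], [0.7, -0.379, -0.605], [-0.655, -0.004, -0.755]]
ft_force: [-0.1, 0.8, 0.5]
finger_gap: -0.002
```

```bash
cat >> h.py <<'E'
ex=np.array([.393,.9195]);ey=np.array([-.9195,.393]);O=np.array([.5934,-.0316])
def tell():
    o=observe();p=np.array(o['position']);r=p[:2]-O;R=np.array(o['eef_rot'])
    print('t',round(o['time'],2),'mx,my,z mm',np.round([1e3*r@ex,1e3*r@ey,1e3*p[2]],1),'axis m',np.round([R[:2,0]@ex,R[:2,0]@ey,R[2,0]],3),'F',np.round(o['ft_force'],2),np.round(o['joint_pos'],2))
E
python3 - <<'E'
from h import *
shot('wrist','w3');shot('side','d3');tell()
im=cv2.imread('pics/d3.png')[180:400,300:480]; cv2.imwrite('pics/d3c.png',cv2.resize(im,None,fx=2.7,fy=2.7,interpolation=2))
E
```

```text
t 3.15 mx,my,z mm [-107.1    1.3   37. ] axis m [ 0.755  0.012 -0.656] F [-0.92 -0.73  0.09] [-0.89  0.7   1.73  0.76  1.31 -0.93]
```

View pics/w3.png

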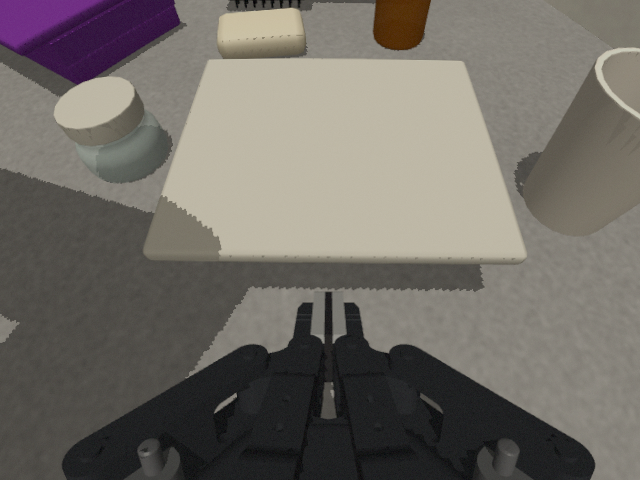

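View pics/d3c.png

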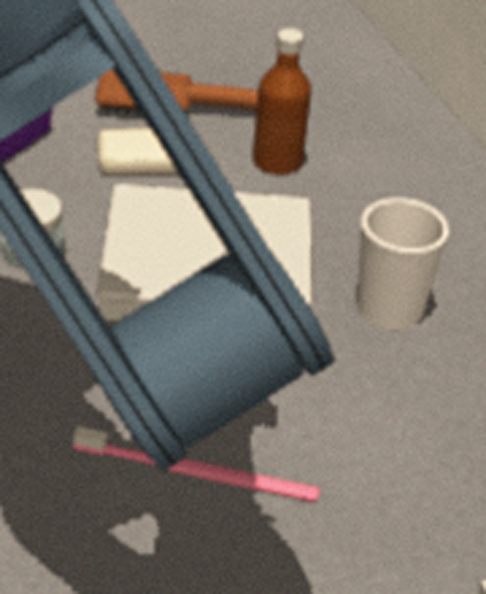

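The fingertips are centred about 17 mm before the lip, and the toothbrush is clear. Next: go lower, then in under the lip.

Request:
play_rows:
  deltas:
    - {"offset": [0, 0, -1.0], "angular": [0, 0, 0]}
    - {"offset": [0, 0, -0.9], "angular": [0, 0, 0]}
    - {"offset": [0.35, 0.85, 0], "angular": [0, 0, 0]}
    - {"offset": [0.35, 0.85, 0], "angular": [0, 0, 0]}
    - {"offset": [0.35, 0.8, 0], "angular": [0, 0, 0]}

```text
time: 3.78
position: [0.5604, -0.1032, 0.017]
eef_rot: [[0.285, 0.925, -0.251], [0.699, -0.38, -0.606], [-0.656, -0.003, -0.755]]
ft_force: [1.0, -0.9, 0.2]
finger_gap: 0.001
```

Run:
```python
from h import *
shot('wrist','w4');tell()
```

```text
t 3.83 mx,my,z mm [-77.8   2.6  17.1] axis m [ 0.755  0.014 -0.655] F [0.46 1.03 0.26] [-0.84  0.72  1.76  0.79  1.25 -0.95]
```

View pics/w4.png

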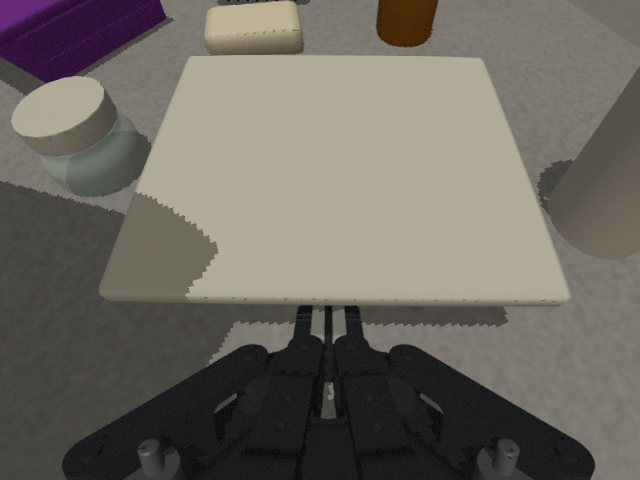

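The fingertip is under the lip's middle: tip at mirror x -78 mm, z 17 mm, no contact yet. Next: lift along the hinge arc, slowly.

Request:
play_rows:
  deltas:
    - {"offset": [0.05, 0.13, 1.5], "angular": [0, 0, 0]}
    - {"offset": [0.06, 0.14, 1.5], "angular": [0, 0, 0]}
    - {"offset": [0.16, 0.37, 1.4], "angular": [0, 0, 0]}
    - {"offset": [0.16, 0.37, 1.4], "angular": [0, 0, 0]}

```text
time: 4.32
position: [0.5648, -0.0942, 0.0762]
eef_rot: [[0.286, 0.925, -0.251], [0.698, -0.381, -0.606], [-0.656, -0.002, -0.755]]
ft_force: [0.5, -0.9, 0.0]
finger_gap: -0.003
```

Run:
```python
from h import *
shot('wrist','w5');tell()
```

```text
t 4.38 mx,my,z mm [-68.3   1.3  77.9] axis m [ 0.755  0.011 -0.656] F [-0.47  1.11  1.46] [-0.83  0.62  1.75  0.78  1.32 -0.86]
```

View pics/w5.png

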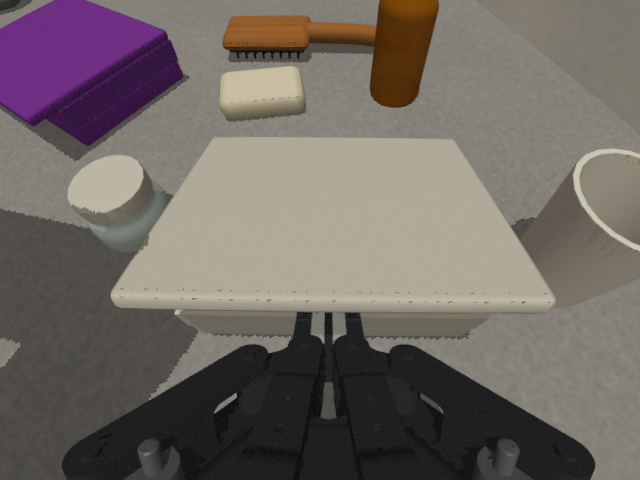

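The lid is lifting on the fingertip, with the base visible below it and unmoved. I'll carry on along the arc.

Request:
play_rows:
  deltas:
    - {"offset": [0.27, 0.64, 1.3], "angular": [0, 0, 0]}
    - {"offset": [0.28, 0.65, 1.3], "angular": [0, 0, 0]}
    - {"offset": [0.38, 0.9, 1.1], "angular": [0, 0, 0]}
    - {"offset": [0.38, 0.9, 1.1], "angular": [0, 0, 0]}

```text
time: 4.88
position: [0.5777, -0.0623, 0.1236]
eef_rot: [[0.285, 0.925, -0.251], [0.699, -0.38, -0.605], [-0.656, -0.003, -0.755]]
ft_force: [-0.3, 0.4, -0.0]
finger_gap: -0.002
```

Request:
play_rows:
  deltas:
    - {"offset": [0.42, 0.98, 0.75], "angular": [0, 0, 0]}
    - {"offset": [0.42, 0.98, 0.75], "angular": [0, 0, 0]}
    - {"offset": [0.42, 0.99, 0.6], "angular": [0, 0, 0]}
    - {"offset": [0.42, 0.99, 0.6], "angular": [0, 0, 0]}

```text
time: 5.38
position: [0.5945, -0.0229, 0.1501]
eef_rot: [[0.285, 0.925, -0.251], [0.699, -0.38, -0.605], [-0.656, -0.003, -0.755]]
ft_force: [0.3, -0.2, -0.4]
finger_gap: -0.003
```

Run:
```python
from h import *
shot('wrist','w6');shot('scene','s6');tell()
a=cv2.imread('pics/w6.png');b=cv2.imread('pics/s6.png')
cv2.imwrite('pics/m6.png',np.hstack([cv2.resize(a,(400,300)),cv2.resize(b[180:420,130:450],(400,300))]))
```

```text
t 5.47 mx,my,z mm [  8.9   2.5 150.5] axis m [ 0.755  0.013 -0.655] F [-0.49 -0.41  0.18] [-0.7   0.49  1.74  0.83  1.35 -0.69]
```

View pics/m6.png

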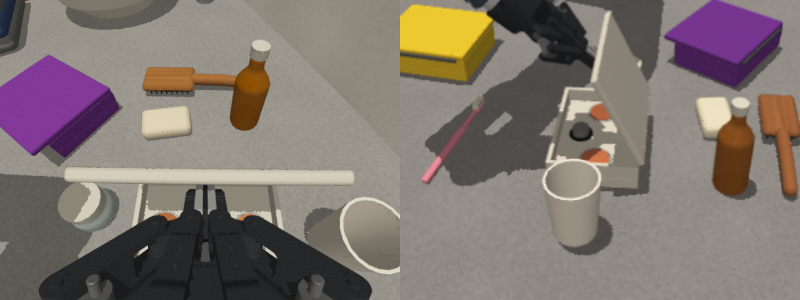

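The lid is at about 75° and everything else is still. I'll ease it past upright.

Request:
play_rows:
  deltas:
    - {"offset": [0.42, 0.98, 0.37], "angular": [0, 0, 0]}
    - {"offset": [0.4, 0.92, 0.37], "angular": [0, 0, 0]}
    - {"offset": [0.35, 0.83, 0.1], "angular": [0, 0, 0]}
    - {"offset": [0.31, 0.74, 0.1], "angular": [0, 0, 0]}
    - {"offset": [0.27, 0.64, 0], "angular": [0, 0, 0]}

```text
time: 6.1
position: [0.612, 0.018, 0.1592]
eef_rot: [[0.285, 0.925, -0.251], [0.699, -0.38, -0.606], [-0.656, -0.003, -0.755]]
ft_force: [0.3, -0.6, -0.8]
finger_gap: -0.002
```

Request:
play_rows:
  deltas:
    - {"offset": [0.24, 0.55, 0], "angular": [0, 0, 0]}
    - {"offset": [0.2, 0.46, 0], "angular": [0, 0, 0]}
    - {"offset": [0.12, 0.28, 0], "angular": [0, 0, 0]}

```text
time: 6.48
position: [0.6175, 0.0306, 0.1592]
eef_rot: [[0.285, 0.925, -0.251], [0.699, -0.38, -0.606], [-0.656, -0.003, -0.755]]
ft_force: [0.1, -0.5, 0.3]
finger_gap: 0.003
```

Run:
```python
from h import *
shot('wrist','w7');shot('scene','s7');tell()
a=cv2.imread('pics/w7.png');b=cv2.imread('pics/s7.png')
cv2.imwrite('pics/m7.png',np.hstack([cv2.resize(a,(400,300)),cv2.resize(b[180:420,130:450],(400,300))]))
```

```text
t 6.58 mx,my,z mm [ 66.6   2.3 159.2] axis m [ 0.755  0.013 -0.656] F [0.55 0.31 0.15] [-0.6   0.48  1.74  0.87  1.3  -0.62]
```

View pics/m7.png

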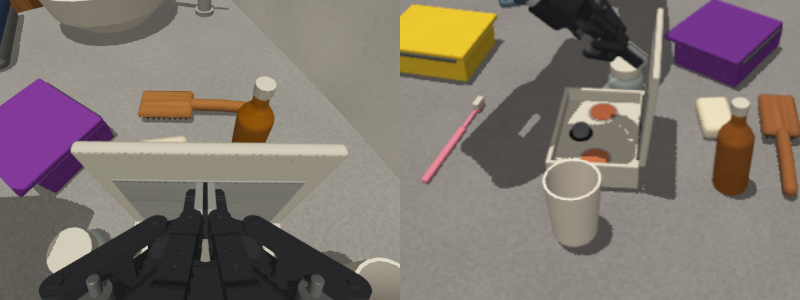

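Run:
```python
from h import *
P=world('wrist','w7',[(200,245),(470,247),(200,275),(470,275),(230,310),(430,310)])
for p in P: r=p[:2]-O; print(np.round([1e3*r@ex,1e3*r@ey,1e3*p[2]],1), np.degrees(np.arctan2(p[2]-.048,.065-r@ex)).round(1))
tell()
```

```text
[ 78.1  53.1 201.3] 94.9
[ 78.6 -52.9 201. ] 95.1
[ 76.6  61.4 175.8] 95.2
[ 75.8 -59.7 180.7] 94.6
[ 72.3  56.3 139.4] 94.6
[ 72.9 -51.8 141.3] 94.9
t 6.58 mx,my,z mm [ 66.6   2.3 159.2] axis m [ 0.755  0.013 -0.656] F [0.55 0.31 0.15] [-0.6   0.48  1.74  0.87  1.3  -0.62]
```

The lid is at about 95°, just past upright. I'll guide it a bit further so it settles gently on its stop.

Request:
play_rows:
  deltas:
    - {"offset": [0.2, 0.46, 0], "angular": [0, 0, 0]}
    - {"offset": [0.2, 0.46, 0], "angular": [0, 0, 0]}
    - {"offset": [0.2, 0.46, 0], "angular": [0, 0, 0]}
    - {"offset": [0.2, 0.46, 0], "angular": [0, 0, 0]}
    - {"offset": [0, 0, 0], "angular": [0, 0, 0]}

```text
time: 7.2
position: [0.6254, 0.0492, 0.1592]
eef_rot: [[0.285, 0.925, -0.251], [0.699, -0.38, -0.606], [-0.656, -0.003, -0.755]]
ft_force: [0.1, -0.5, -0.2]
finger_gap: -0.001
```

Run:
```python
from h import *
shot('wrist','w8');tell()
P=world('wrist','w8',[(230,265),(430,265),(230,285),(430,285),(230,300),(430,300)])
for p in P: r=p[:2]-O; print(np.round([1e3*r@ex,1e3*r@ey,1e3*p[2]],1), np.degrees(np.arctan2(p[2]-.048,.065-r@ex)).round(1))
```

```text
t 7.25 mx,my,z mm [ 86.7   2.3 159.2] axis m [ 0.755  0.013 -0.656] F [ 1.09  0.41 -0.52] [-0.56  0.48  1.74  0.89  1.28 -0.6 ]
[108.9  53.1 161.8] 111.1
[109.1 -48.1 163.8] 110.8
[103.   55.3 149.6] 110.5
[103.4 -50.4 151.8] 110.3
[ 98.9  57.7 137.7] 110.7
[ 99.8 -53.3 139. ] 110.9
```

View pics/w8.png

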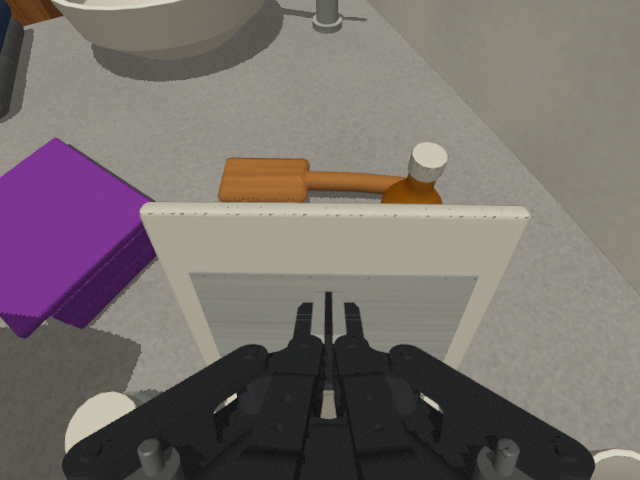

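The lid is at 110.6° (1.93 rad), resting on its stop and clear of the finger. Next: back off, turn the tool vertical and hover over the button.

Request:
play_rows:
  deltas:
    - {"offset": [-0.86, -2.13, 0], "angular": [0, 0, 0]}
    - {"offset": [-0.86, -2.13, 0], "angular": [-9.24, 3.83, 0]}
    - {"offset": [-0.86, -2.13, 0], "angular": [-9.24, 3.83, 0]}
    - {"offset": [-0.86, -2.13, 0], "angular": [-9.24, 3.83, 0]}
    - {"offset": [-0.86, -2.13, -1], "angular": [-9.24, 3.83, 0]}

```text
time: 7.88
position: [0.5832, -0.0595, 0.1511]
eef_rot: [[0.058, 0.923, -0.379], [0.14, -0.384, -0.913], [-0.988, 0.0, -0.151]]
ft_force: [-0.8, 0.9, -1.1]
finger_gap: -0.004
```

Request:
play_rows:
  deltas:
    - {"offset": [0, 0, -2], "angular": [-9.24, 3.83, 0]}
    - {"offset": [0, 0, -2.5], "angular": [0, 0, 0]}
    - {"offset": [0, 0, -2], "angular": [0, 0, 0]}
    - {"offset": [0, 0, 0], "angular": [0, 0, 0]}

```text
time: 8.38
position: [0.581, -0.0573, 0.0826]
eef_rot: [[-0.014, 0.924, -0.383], [-0.013, -0.383, -0.924], [-1.0, -0.008, 0.018]]
ft_force: [-0.2, 1.2, 0.6]
finger_gap: 0.001
```

Run:
```python
from h import *
shot('wrist','w9');shot('scene','s9');tell()
b=cv2.imread('pics/s9.png');cv2.imwrite('pics/s9c.png',cv2.resize(b[200:380,200:380],None,fx=3.3,fy=3.3,interpolation=2))
```

```text
t 8.47 mx,my,z mm [-28.5  -0.5  84.7] axis m [-0.017  0.004 -1.   ] F [-0.54  0.14  0.48] [-0.28  0.46  1.63 -0.02  1.06  0.12]
```

View pics/w9.png

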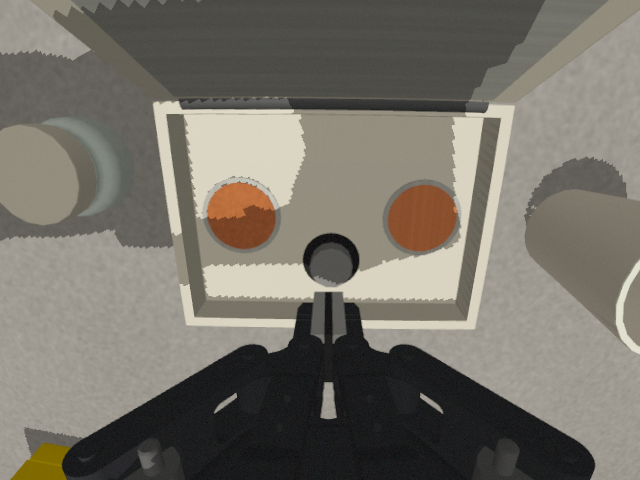

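View pics/s9c.png

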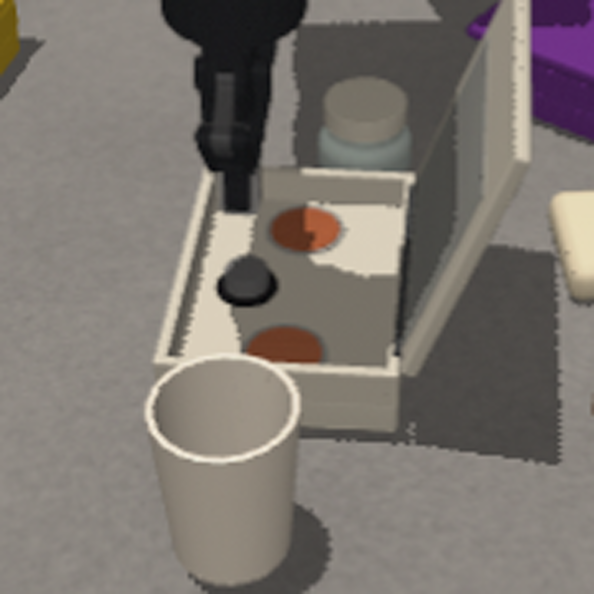

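Run:
```python
from h import *
for n,uv in [('cap',[(331,258),(331,268),(320,262),(342,262),(331,275)]),('ring',[(307,258),(356,258),(331,237)]),('rim',[(172,108),(495,110),(196,319)]),('deck',[(250,150),(400,150)])]:
  for p in world('wrist','w9',uv): r=p[:2]-O; print(n,np.round([1e3*r@ex,1e3*r@ey,1e3*p[2]],1))
im=cv2.imread('pics/w9.png')[220:340,260:400];cv2.imwrite('pics/w9c.png',cv2.resize(im,None,fx=5,fy=5,interpolation=2))
```

```text
cap [-19.6   0.7  39.8]
cap [-26.1   0.6  39.8]
cap [-22.2   7.2  40. ]
cap [-22.4  -5.9  39.2]
cap [-30.7   0.5  39.9]
ring [-24.8  15.7  28. ]
ring [-24.5 -15.2  27.6]
ring [-10.6   0.8  27.8]
rim [63.5 81.1 46.8]
rim [ 64.1 -79.7  47.5]
rim [-58.5  83.6  47.4]
deck [41.1 47.9 26. ]
deck [ 42.  -37.9  26.8]
```

View pics/w9c.png

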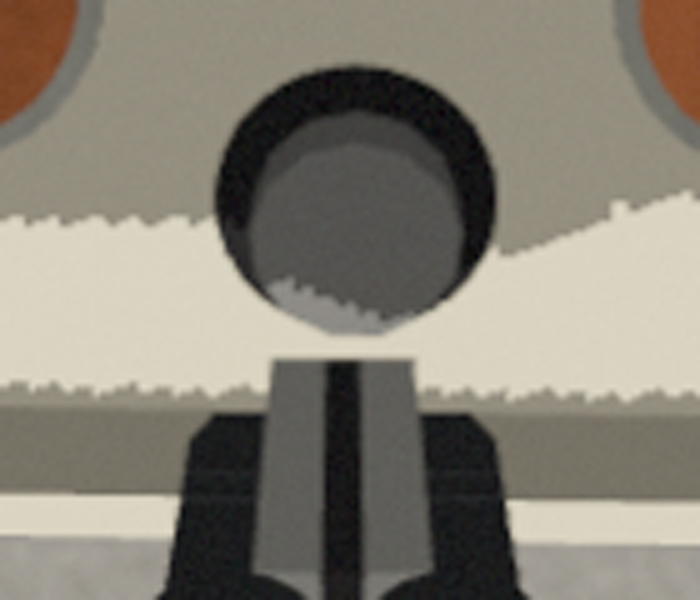

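The cap's centre measures about mx -26, my 0.6, top z 40. The tip is already over it within 2 mm, so I'll lower it to just above and then press.

Request:
play_rows:
  deltas:
    - {"offset": [0.05, 0.1, -2], "angular": [0, 0, 0]}
    - {"offset": [0, 0, -1.5], "angular": [0, 0, 0]}
    - {"offset": [0, 0, -0.4], "angular": [0, 0, 0]}
    - {"offset": [0, 0, 0], "angular": [0, 0, 0]}

```text
time: 8.98
position: [0.583, -0.057, 0.0453]
eef_rot: [[-0.011, 0.924, -0.383], [-0.014, -0.383, -0.923], [-1.0, -0.004, 0.017]]
ft_force: [-0.1, -0.0, 0.7]
finger_gap: 0.001
```

Request:
play_rows:
  deltas:
    - {"offset": [0, 0, -0.3], "angular": [0, 0, 0]}
    - {"offset": [0, 0, -0.3], "angular": [0, 0, 0]}
    - {"offset": [0, 0, -0.2], "angular": [0, 0, 0]}
    - {"offset": [0, 0, 0], "angular": [0, 0, 0]}

```text
time: 9.48
position: [0.5833, -0.0569, 0.0375]
eef_rot: [[-0.01, 0.924, -0.383], [-0.014, -0.383, -0.923], [-1.0, -0.003, 0.017]]
ft_force: [0.7, -0.1, 2.9]
finger_gap: 0.001
```

Run:
```python
from h import *
tell();shot('wrist','w10');tell()
im=cv2.imread('pics/w10.png')[170:350,210:450];cv2.imwrite('pics/w10c.png',cv2.resize(im,None,fx=3,fy=3,interpolation=2))
```

```text
t 9.47 mx,my,z mm [-27.3  -0.7  37.5] axis m [-0.017  0.003 -1.   ] F [ 0.67 -0.07  2.89] [-0.28  0.52  1.67 -0.02  0.96  0.13]
t 9.53 mx,my,z mm [-27.2  -0.7  37.6] axis m [-0.017  0.003 -1.   ] F [-0.4  -0.13  2.84] [-0.28  0.52  1.67 -0.02  0.96  0.13]
```

View pics/w10c.png

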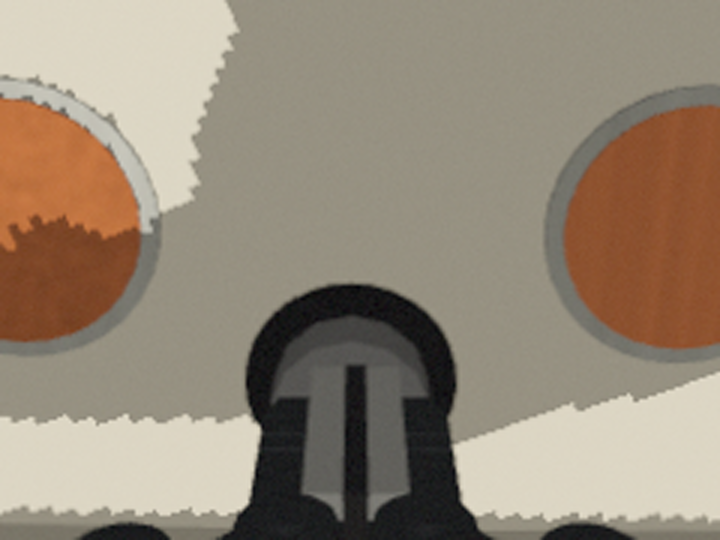

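The tip is on the cap, half pressed (2.9 N). I'll press on to the stop.

Request:
play_rows:
  deltas:
    - {"offset": [0, 0, -0.15], "angular": [0, 0, 0]}
    - {"offset": [0, 0, -0.15], "angular": [0, 0, 0]}
    - {"offset": [0, 0, 0], "angular": [0, 0, 0]}

```text
time: 9.9
position: [0.5834, -0.0569, 0.035]
eef_rot: [[-0.009, 0.924, -0.383], [-0.015, -0.383, -0.924], [-1.0, -0.003, 0.017]]
ft_force: [-0.7, -0.4, 8.1]
finger_gap: 0.003
```

It reads 8.1 N with z stalled at 35.0 mm, so the button is bottomed out. One small confirming push, then straight up.

Request:
play_rows:
  deltas:
    - {"offset": [0, 0, -0.05], "angular": [0, 0, 0]}
    - {"offset": [0, 0, 0], "angular": [0, 0, 0]}

```text
time: 10.15
position: [0.5834, -0.0569, 0.035]
eef_rot: [[-0.009, 0.924, -0.383], [-0.015, -0.383, -0.924], [-1.0, -0.003, 0.017]]
ft_force: [-0.9, -0.1, 11.4]
finger_gap: 0.0
```

Request:
play_rows:
  deltas:
    - {"offset": [0, 0, 0.5], "angular": [0, 0, 0]}
    - {"offset": [0, 0, 1], "angular": [0, 0, 0]}
    - {"offset": [0, 0, 2.5], "angular": [0, 0, 0]}
    - {"offset": [0, 0, 4], "angular": [0, 0, 0]}
    - {"offset": [0, 0, 4], "angular": [0, 0, 0]}

```text
time: 10.78
position: [0.582, -0.0565, 0.1544]
eef_rot: [[-0.013, 0.924, -0.383], [-0.014, -0.383, -0.924], [-1.0, -0.007, 0.017]]
ft_force: [0.3, -0.8, -0.1]
finger_gap: 0.0
```

Request:
play_rows:
  deltas:
    - {"offset": [-1, -2.3, 4], "angular": [0, 0, 0]}
    - {"offset": [-1, -2.3, 3], "angular": [0, 0, 0]}
    - {"offset": [0, 0, 0], "angular": [0, 0, 0]}

```text
time: 11.15
position: [0.5635, -0.1044, 0.2264]
eef_rot: [[-0.006, 0.923, -0.385], [-0.016, -0.385, -0.923], [-1.0, 0.0, 0.017]]
ft_force: [1.0, -0.5, -0.9]
finger_gap: 0.001
```

Run:
```python
from h import *
tell();shot('wrist','w11');shot('scene','s11');tell()
a=cv2.imread('pics/w11.png');b=cv2.imread('pics/s11.png')
cv2.imwrite('pics/m11.png',np.hstack([cv2.resize(a,(400,300)),cv2.resize(b[180:420,130:450],(400,300))]))
```

```text
t 11.15 mx,my,z mm [-78.7  -1.1 226.4] axis m [-0.017 -0.    -1.   ] F [ 1.   -0.48 -0.91] [-0.37  0.31  1.48 -0.02  1.35  0.03]
t 11.25 mx,my,z mm [-77.4   0.7 223.2] axis m [-0.017  0.005 -1.   ] F [-0.02 -0.19 -0.16] [-0.36  0.31  1.49 -0.02  1.35  0.03]
```

View pics/m11.png

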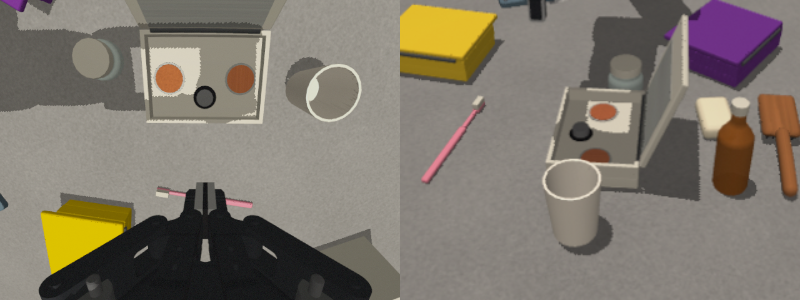

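The lid leans back open, the button is back up, and the box and the other things stand where they were. The robot is clear.

Run:
```python
from h import *
for uv in [(328,156),(160*1.6,150)]:
  p=world('wrist','w11',[uv])[0]; r=p[:2]-O; print(np.round([1e3*r@ex,1e3*r@ey,1e3*p[2]],1))
print(sign_off())
```

```text
[-25.4  -0.1  40.1]
[-21.5  71.6  24.1]
the job is handed in; nothing more can be done
None
```

The mirror is ready for use: the lid is open on its stop, and the light button has been pressed all the way down and let go. I handed the job in at about 11 s of the 48 s allowed.

- **Lid:** I went under the middle of the lip with the closed fingertips and followed the hinge arc up past upright. The lid then leaned back by its own weight. The wrist camera measured it at about 110.6° (1.93 rad), clear of the finger.
- **Button:** I pressed it straight down until it stopped at z = 35.0 mm, reading 8.1 N and then 11.4 N on a confirming push. Its spring needs only 4.2 N for full travel. After release, the cap's top measured 40.1 mm, so it came back up.
- **Surroundings:** The last pictures show the box and the other things on the counter where they were, by eye and not by measurement. The arm was clear and touching nothing.

No check failed. One small difference: the button measured about 2 mm nearer the hinge than its listed position, within the accuracy of the cameras.

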